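Start the leak test on a valve test plate

ROBOT

A 6-joint arm with a two-finger parallel gripper is mounted at the origin on the work surface. World frame = base frame: x ahead of the robot, y to its left, z up, the work surface at z = 0. Lengths are in m, angles in rad, forces in N, time in s.
With the tool pointing down it reaches from about 0.35 to 0.85 m from the base axis. Payload 8.1 kg.
Tool frame: the origin (TCP) lies midway between the tips of the shut fingers; the grasp point (between the pads) lies 19 mm behind it (robot.tcp_to_grasp is the distance from the TCP to the grasp point, in m); x points along the fingers, y is the direction in which the jaws open and shut, and the axes are right-handed (so a half turn about x gives the same grasp; the last joint's range is limited). The gripper opens to 93 mm and grips with 3 to 60 N. Pads are 15 mm wide; open, the fingers measure 128 mm over their backs; the gripper's body (75 mm by 188 mm) begins 65 mm behind the grasp point.
Start: joints at [-1.331, 0.13, 1.488, -0, 1.523, -0.085], TCP at [0.191, -0.569, 0.219] pointing down, gripper open.
Joint ranges: [-2.96, 2.96], [-0.89, 2.26], [0.02, 2.5], [-1.34, 4.48], [0, 2.73], [-2.66, 2.66]. Speed limits (rad/s): [2.39, 2.39, 2.79, 3.14, 3.14, 3.14].

INTERFACE

Orientations are given as a rotation vector (axis times angle).
In Python, from plant import robot gives the robot as it stands.
- The arm moves only by the tool play_rows, never from a script. Its argument "plan" is a list of rows, each an object with "slide": the shift along the world's x, y, z as a fraction of full scale, a list of three; "roll": the turn about the world's z as a fraction of full scale; "fingers": the gripper command: -1 is shut, 1 is fully open, values between are in proportion. A call has 1 to 20 rows; each row shifts and turns the commanded pose from where the row before left it; what a row does not reach is not made up. Full scale, the value 1, is 30 mm for a shift and 8 degrees for a turn. A row lasts 1/8 s, in which the tool goes at most 62.5 mm and 10.7 degrees, less where a joint would pass 70% of its speed; a pose out of reach is approached as far as the arm can. A call with a number of a shift or a turn outside -1 to 1 is refused whole. A call with a gripper value outside its range is refused whole. The fingers move at their own pace and stop on an object; "squeeze" is the grip in N (left out, the last holds). Time passes only in rows, so rows that do not move let the fingers close. It gives the time, the measured TCP pose, the force and the opening at its end, in the units of the state.
- robot.read_state(): the state, without advancing time (a new reading comes with each control period).
- robot.read_camera(name): name is "side" or "top" or "wrist"; returns the picture (400x640x3 uint8, red, green, blue); there is no depth.
- robot.get_calibration(name): a dict with "fx", "fy", "cx", "cy" (pixels), "distortion" ([k1, k2, p1, p2, k3] as OpenCV has them; the pictures are not rectified), "R" (3x3) and "t" (3): a world point X has camera coordinates R X + t; the wrist camera has in their place "T_tool_cam" (4x4, takes a point from camera to tool coordinates, whose origin is the TCP and whose axes are the tool frame's). Camera axes: x right, y down, z forward; pixel columns grow to the right and rows downward; lengths in m; the calibration is good to about 2 mm. A picture is of the moment at which its call begins: read the wrist's pose just before it. get_calibration takes no time and is no camera call.
- robot.close_job(): hands the job in, once; it reports no verdict.
Trained networks look in the newest picture that a camera, given by its name, has taken for a name from the list of things; names that differ only in an ending like _2 or _b are one class to them, and where a whole thing is asked for, a point or a joint stands for the part that bears it (a point fixed in the world has none). Each returns a list of dicts, best first, with "p" (0 to 1); they miss things now and then, are a little off and sometimes report something else, mostly with a low value. They report only what shows in the picture. A call takes as long as a camera call.
- robot.boxes_of(camera, target): "extent" ([centre column, centre row, width, height] in pixels, round what is visible of it).
- robot.regions_of(camera, target): "region" (400x640 bool, what is visible of it) and "extent" ([centre column, centre row, width, height] in pixels, round what is visible of it).
- robot.mark_of(camera, target): "point" ([column, row] in pixels: a listed point, or the origin of a listed thing).
The state is a dict: "t": time; "q": joint angles; "dq": joint speeds; "joint_torque": joint torques, N m; "tool_pos": TCP position; "orientation": TCP orientation; "force": force on the tool from outside, world axes, zero at the start; "wrist_torque": the same for the moment, N m; "opening": finger opening in m.
Only numpy, scipy, OpenCV 4.12 (cv2) and the standard library are available. Lean on these libraries where they do the work, as an engineer would, in place of code of your own. Each camera call takes 0.05 s, during which the arm holds its last target.

TASK

Start the leak test on the valve plate with fingertips only: first rock the vent rocker over by pressing its raised end (the one away from the robot) down to its stop, then push the thin pin plunger fully in, and last press the broad mushroom head fully home and keep it pressed: the program finishes while the fingers hold it down. Do not press the square plunger, do not begin a control before the one before it is fully done, and grip, lift or shift nothing that stands about.

Things in the scene. Friction and masses are not known exactly. Their poses are not given: they have to be found in the camera images.
- plate: dark steel test plate 170 (x) x 390 (y) x 25 mm, fixed to the bench; origin at the centre of its underside, x axis away from the robot (yaw within 0.3 rad). Four equal fixed bare-metal blocks stand on it in a row along y, 90 mm apart, 30 mm beyond the centre line, each with one black control, in any order. Loose small parts stand on the strip nearest the robot
- rocker (a joint): vent rocker on a metal block: black paddle 80 (along the plate's x) x 36 x 8 mm, a seesaw between two steel cheeks about a level pin at its middle, 86 mm above the bench. Angle in rad: 0 to 0.1 at the start, end away from the robot raised; 0.24 level; 0.48 at its stop, that end down. Stays where left by friction (0.07 N m, some 3 to 6 N near the end)
- rocker_end (a point): point on the paddle's top face, on its centre line, 30 mm from the pivot towards the raised end away from the robot; it goes down about 14 mm as the rocker is rocked over. Its x axis is the plate's x axis turned with the paddle about y
- pin (a joint): the thin pin plunger: upright black pin 16 mm in diameter, standing out of a steel collar (30 mm across, top 76 mm above the bench) on a bare-metal block (70 x 60 x 45 mm high, top 70 mm above the bench). Travel pressed in, in m: 0 to 0.003 at the start, 0.012 fully in (it then still stands 12 mm out of the collar). It has no spring: friction of 5 N, and it stays where it is pushed to
- pin_top (a point): centre of the pin's flat top, 100 mm above the bench when the joint reads 0; moves with it
- mushroom (a joint): the mushroom plunger: broad round black head 50 mm in diameter, slightly domed, on a short stem, on a bare-metal block (70 x 60 x 45 mm high, top 70 mm above the bench). Travel pressed in, in m: 0 at the start, 0.008 fully home. A spring returns it: 3 N to start it moving, 10 N fully home
- mushroom_top (a point): centre of the mushroom head's top, 100 mm above the bench when released; moves with it
- square (a joint): the square plunger, to be left alone: black square head 28 x 28 x 12 mm on a short stem, on a bare-metal block (70 x 60 x 45 mm high, top 70 mm above the bench). Travel pressed in, in m: 0 released, 0.006 fully in; spring return, 2.4 to 8 N
- square_top (a point): centre of the square head's top, 100 mm above the bench when released
- spool: loose bystander on the plate: steel valve spool standing upright, 26 mm in diameter, 36 mm high, waisted; origin at the centre of its underside
- plug: loose bystander on the plate: brass hexagon plug, 32 mm across, 32 mm high; origin at the centre of its underside
- bearing: loose bystander on the plate: steel bearing ring lying flat, 40 mm across, bore 22 mm, 14 mm high; origin at the centre of its underside
- tin: loose bystander on the bench to the left: metal tin, 80 mm in diameter, 100 mm high; origin at the centre of its underside
- cartridge: loose bystander on the bench to the left: standing grey grease bottle, 52 mm in diameter, 200 mm high; origin at the centre of its underside
- wrench: loose bystander on the bench to the right: steel wrench lying along x; origin at its underside
- tray: loose bystander on the bench to the right: dark steel parts tray 160 x 120 x 45 mm; origin at the centre of its underside
- fitting: loose bystander on the bench to the right: steel hexagon fitting, 40 mm across, 50 mm high, standing; origin at the centre of its underside

How it is judged:
By the outcome, as a careful person would: the job done as asked, in the order asked, and still so for the second after the job is handed in, while the arm keeps its last pose, push and grip.
It also fails if it takes over 42 s, if anything falls off the work surface, if the arm or the gripper's body presses on something with over 40 N, if the wrist force passes 120 N, or if a joint passes its speed limit or range.

## Working session

There is one attempt and no reset: what is moved stays moved. The work goes in short steps, Python scripts to look and compute and a tool call to move; the robot and the scene stay as the last step left them, time stands still between calls to the robot, and variables do not carry over. Pictures are saved under pics/ and viewed, and the job is handed in when it is done.

Besides the shell and the picture viewer there is one more tool, called after "Call:" as name(argument=value, ...), one argument or row to a line, values as JSON. play_rows: Moves the arm, as the interface text tells. Its arguments: {"type":"object","properties":{"plan":{"type":"array","items":{"type":"object","properties":{"slide":{"type":"array","items":{"type":"number","minimum":-1,"maximum":1}},"roll":{"type":"number","minimum":-1,"maximum":1},"fingers":{"type":"number"}}}},"squeeze":{"type":"number"}},"required":["plan"]}

```bash
mkdir -p pics; ls
cat > h.py <<'E'
from plant import robot
import numpy as np, cv2
def shot(n,f):
    im=robot.read_camera(n); cv2.imwrite('pics/'+f,im[:,:,::-1]); return im
def ray(n,px):
    c=robot.get_calibration(n); K=np.array([[c['fx'],0,c['cx']],[0,c['fy'],c['cy']],[0,0,1]])
    u=cv2.undistortPoints(np.array([[px]],float),K,np.array(c['distortion'],float)).ravel()
    d=np.array([u[0],u[1],1.]); R=np.array(c['R']); t=np.array(c['t'])
    return -R.T@t, R.T@d
def atz(n,px,z):
    o,d=ray(n,px); return o+d*(z-o[2])/d[2]
def proj(n,X):
    c=robot.get_calibration(n); K=np.array([[c['fx'],0,c['cx']],[0,c['fy'],c['cy']],[0,0,1]])
    R=np.array(c['R']); return cv2.projectPoints(np.atleast_2d(np.array(X,float)),cv2.Rodrigues(R)[0],np.array(c['t'],float),K,np.array(c['distortion'],float))[0].reshape(-1,2)
E
python3 - <<'E'
from h import *
np.set_printoptions(precision=4,suppress=True)
shot('top','top0.png'); shot('side','side0.png')
Z=dict(rocker_end=.093,pin_top=.1,mushroom_top=.1,square_top=.1,plate=0,spool=.025,plug=.025,bearing=.025,cartridge=0,tin=0)
for n in Z:
    for cam in ['top','side']:
        m=robot.mark_of(cam,n)
        for k in m[:2]: print(n,cam,round(k['p'],2),np.round(k['point'],1),atz(cam,k['point'],Z[n]))
s=robot.read_state();print(s['t'],s['tool_pos'],s['orientation'],s['opening'],s['force'])
for cam in ['top','side']: print(ray(cam,[320,200]))
E
```

```text
pics
rocker_end top 0.76 [261.8 187.5] [0.5876 0.1877 0.093 ]
rocker_end side 0.75 [261.1 236.4] [0.5803 0.1918 0.093 ]
rocker_end side 0.25 [293.6 220.1] [0.5594 0.0869 0.093 ]
pin_top top 0.51 [289.6 202.6] [0.5409 0.0959 0.1   ]
pin_top side 0.51 [293.3 221.1] [0.5507 0.0993 0.1   ]
mushroom_top top 0.45 [316.5 208.2] [0.5257 0.0104 0.1   ]
mushroom_top top 0.28 [320.5 240.6] [ 0.4246 -0.0054  0.1   ]
mushroom_top side 0.74 [323.2 208.2] [0.5235 0.0028 0.1   ]
square_top top 0.47 [339.6 216.4] [ 0.502 -0.063  0.1  ]
square_top side 0.61 [340.9 198.9] [ 0.5111 -0.066   0.1   ]
plate top 0.95 [300.2 219.4] [0.4945 0.0679 0.    ]
plate top 0.45 [339.7 215.2] [ 0.5129 -0.0667  0.    ]
plate side 0.86 [316.5 248.7] [0.51   0.0524 0.    ]
plate side 0.53 [301.7 266.9] [0.4962 0.1378 0.    ]
spool top 0.57 [268.5 227.2] [0.4637 0.1713 0.025 ]
spool side 0.69 [298.9 267.3] [0.4823 0.1673 0.025 ]
plug top 0.48 [324.6 240.3] [ 0.4259 -0.0178  0.025 ]
plug side 0.53 [296.6 223. ] [0.607 0.014 0.025]
plug side 0.41 [354.8 236.5] [ 0.4376 -0.0266  0.025 ]
bearing top 0.6 [295.1 234.4] [0.4425 0.0812 0.025 ]
bearing side 0.44 [329.3 249.6] [0.4614 0.0629 0.025 ]
cartridge top 0.65 [198.5 182.7] [0.6115 0.4279 0.    ]
cartridge side 0.9 [181.1 311.2] [0.6252 0.4278 0.    ]
cartridge side 0.3 [321.3 208.4] [ 0.6169 -0.1237  0.    ]
tin top 0.84 [194.6 246.1] [0.3917 0.4271 0.    ]
tin top 0.59 [324.5 241. ] [ 0.4236 -0.0174  0.    ]
tin side 0.93 [251.9 359.1] [0.4011 0.4344 0.    ]
1.1 [ 0.1915 -0.5686  0.2186] [ 2.0458  0.3352 -2.0457] 0.09279509672024026 [-0.45    0.3522  0.7394]
(array([ 0.4252, -0.0234,  1.2322]), array([ 0.1113,  0.0207, -0.9937]))
(array([-0.0792,  0.8859,  0.7748]), array([ 0.4877, -0.7021, -0.5189]))
```

Run:
```python
import cv2
a=cv2.imread('pics/top0.png');b=cv2.imread('pics/side0.png')
cv2.imwrite('pics/tz.png',cv2.resize(a[150:270,220:380],None,fx=5,fy=5,interpolation=2))
cv2.imwrite('pics/sz.png',cv2.resize(b[170:290,220:380],None,fx=5,fy=5,interpolation=2))
```

```text
(no output)
```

View pics/tz.png

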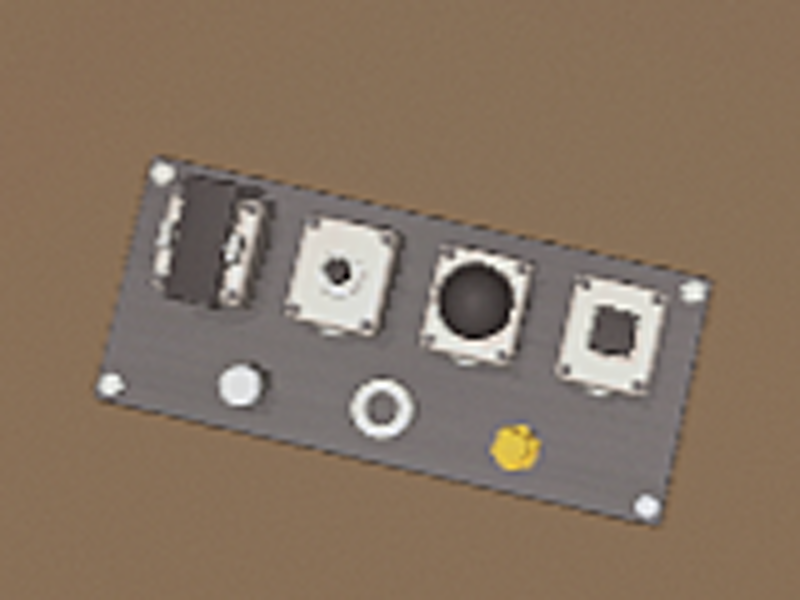

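View pics/sz.png

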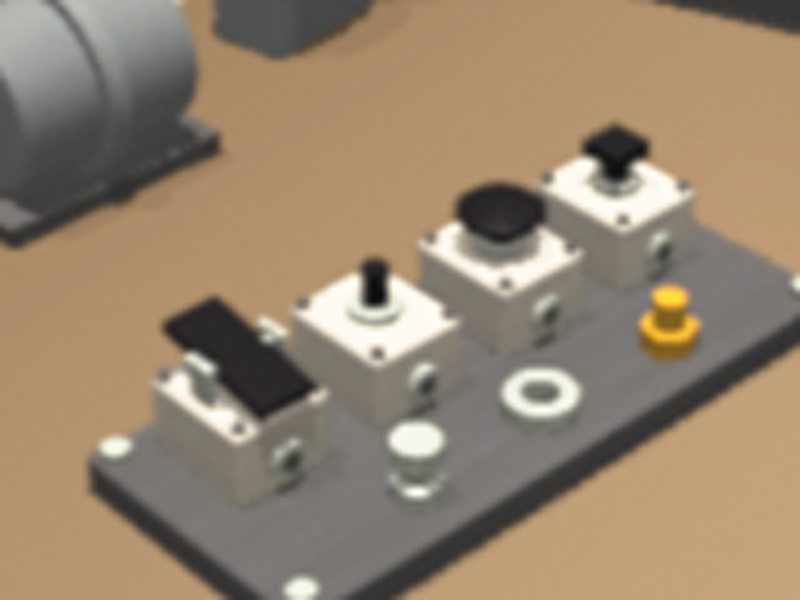

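View pics/side0.png

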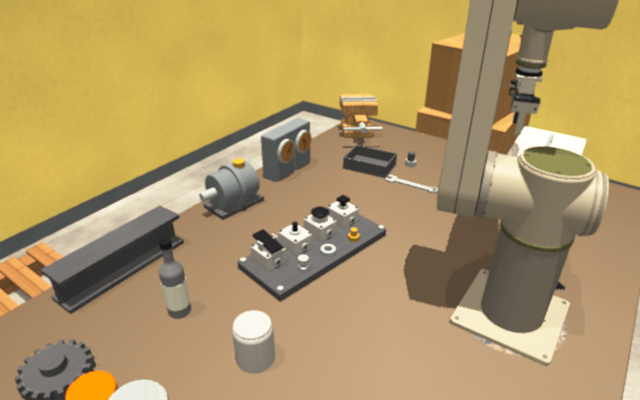

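Run:
```python
from h import *
from scipy.optimize import least_squares
np.set_printoptions(precision=4,suppress=True)
L=[((153,157),(.085,.195,.025)),((712,283),(.085,-.195,.025)),((658,522),(-.085,-.195,.025)),((98,398),(-.085,.195,.025)),
((338,268),(.03,.045,.0985)),((477,301),(.03,-.045,.1)),((613,331),(.03,-.135,.1))]
px=np.array([l[0] for l in L])/5+[220,150]; P=np.array([l[1] for l in L])
# side: pin top, mushroom top, square top
S=[((376,266),(.03,.045,.0985)),((615,142),(.03,-.135,.1)),((502,202),(.03,-.045,.1))]
ps=np.array([l[0] for l in S])/5+[220,170]; PS=np.array([l[1] for l in S])
def W(v,P):
    c,s=np.cos(v[2]),np.sin(v[2]); return np.c_[v[0]+c*P[:,0]-s*P[:,1],v[1]+s*P[:,0]+c*P[:,1],P[:,2]]
for mode in ['top','side','both']:
    def f(v):
        a=(proj('top',W(v,P))-px).ravel();b=(proj('side',W(v,PS))-ps).ravel()
        return {'top':a,'side':b,'both':np.r_[a,b]}[mode]
    r=least_squares(f,[.51,.05,-.2]);v=r.x
    print(mode,v,np.abs(r.fun).max()); print(r.fun)
    print(W(v,np.array([[.03+.03,.135,.093],[.03,.135,.086],[.03,.045,.1],[.03,-.045,.1],[.03,-.135,.1]])))
```

```text
top [ 0.4988  0.0644 -0.1897] 1.0884274864328916
[-0.0716 -0.5658  0.5355 -0.9285  0.6812  1.0708 -1.0884  0.1334 -0.2268
  0.3064 -0.2897 -0.1591  0.4442  0.0489]
[[ 0.5832  0.1857  0.093 ]
 [ 0.5537  0.1914  0.086 ]
 [ 0.5367  0.103   0.1   ]
 [ 0.5198  0.0146  0.1   ]
 [ 0.5028 -0.0738  0.1   ]]
side [ 0.5034  0.0652 -0.1868] 0.3934679493798683
[-0.0738  0.3935  0.2675 -0.1973 -0.1792 -0.2745]
[[ 0.5874  0.1867  0.093 ]
 [ 0.5579  0.1923  0.086 ]
 [ 0.5412  0.1039  0.1   ]
 [ 0.5245  0.0154  0.1   ]
 [ 0.5078 -0.073   0.1   ]]
both [ 0.5003  0.0651 -0.188 ] 1.4886926853271234
[-0.3131 -0.9274  0.3178 -1.4887  0.5478  0.5153 -1.25   -0.2206 -0.4455
 -0.1574 -0.5029 -0.6729  0.2368 -0.5142  0.8867  0.7549  1.2552  0.1358
  0.7962  0.072 ]
[[ 0.5845  0.1865  0.093 ]
 [ 0.555   0.1921  0.086 ]
 [ 0.5382  0.1037  0.1   ]
 [ 0.5214  0.0153  0.1   ]
 [ 0.5046 -0.0731  0.1   ]]
```

Run:
```python
from h import *
from scipy.spatial.transform import Rotation as Ro
np.set_printoptions(precision=4,suppress=True)
R=Ro.from_rotvec(robot.read_state()['orientation']).as_matrix();print(R)
print(np.degrees(np.arctan2(R[1,1],R[0,1])), robot.get_calibration('wrist')['T_tool_cam'])
```

```text
[[ 0.      0.3191 -0.9477]
 [ 0.     -0.9477 -0.3191]
 [-1.     -0.     -0.    ]]
-71.39245920078801 [[ 0.0007 -0.245   0.9695 -0.1661]
 [ 1.      0.0006 -0.0006  0.0001]
 [-0.0004  0.9695  0.245  -0.067 ]
 [ 0.      0.      0.      1.    ]]
```

Call:
play_rows(
  plan=[
    {"slide": [0.45, 1, 0.05], "roll": -0.18, "fingers": -1},
    {"slide": [0.45, 1, 0.05], "roll": -0.18, "fingers": -1},
    {"slide": [0.45, 1, 0.05], "roll": -0.18, "fingers": -1},
    {"slide": [0.45, 1, 0.05], "roll": -0.18, "fingers": -1},
    {"slide": [0.45, 1, 0.05], "roll": -0.18, "fingers": -1},
    {"slide": [0.45, 1, 0.05], "roll": -0.18, "fingers": -1},
    {"slide": [0.45, 1, 0.05], "roll": -0.18, "fingers": -1},
    {"slide": [0.45, 1, 0.05], "roll": -0.18, "fingers": -1},
    {"slide": [0.45, 1, 0.05], "roll": -0.18, "fingers": -1},
    {"slide": [0.45, 1, 0.05], "roll": -0.18, "fingers": -1},
    {"slide": [0.45, 1, 0.05], "roll": -0.18, "fingers": -1},
    {"slide": [0.45, 1, 0.05], "roll": -0.18, "fingers": -1},
    {"slide": [0.45, 1, 0.05], "roll": -0.18, "fingers": -1},
    {"slide": [0.45, 1, 0.05], "roll": -0.18, "fingers": -1},
    {"slide": [0.45, 1, 0.05], "roll": -0.18, "fingers": -1},
    {"slide": [0.45, 1, 0.05], "roll": -0.18, "fingers": -1},
    {"slide": [0.45, 1, 0.05], "roll": -0.18, "fingers": -1},
    {"slide": [0.45, 1, 0.05], "roll": -0.18, "fingers": -1},
    {"slide": [0.45, 1, 0.05], "roll": -0.18, "fingers": -1},
    {"slide": [0.45, 1, 0.05], "roll": -0.18, "fingers": -1},
  ],
  squeeze=10,
)

```text
t: 3.6
tool_pos: [0.4619, 0.0324, 0.2489]
orientation: [-2.128, 0.191, 2.127]
force: [-0.5, -0.4, -0.1]
opening: 0.0003
```

Call:
play_rows(
  plan=[
    {"slide": [0.45, 0.8, 0], "roll": -0.08, "fingers": -1},
    {"slide": [0.4, 0.6, 0], "roll": 0, "fingers": -1},
    {"slide": [0, 0, 0], "roll": 0, "fingers": -1},
  ],
)

```text
t: 3.98
tool_pos: [0.4872, 0.0743, 0.2485]
orientation: [-2.123, 0.199, 2.124]
force: [0.2, 0.2, -0.6]
opening: 0.0001
```

```bash
cat >> h.py <<'E'
from scipy.spatial.transform import Rotation as Ro
def wray(s,px):
    c=robot.get_calibration('wrist'); K=np.array([[c['fx'],0,c['cx']],[0,c['fy'],c['cy']],[0,0,1]])
    u=cv2.undistortPoints(np.array([[px]],float),K,np.array(c['distortion'],float)).ravel()
    T=np.array(c['T_tool_cam']); R=Ro.from_rotvec(s['orientation']).as_matrix()
    return R@T[:3,3]+np.array(s['tool_pos']), R@T[:3,:3]@np.array([u[0],u[1],1.])
def watz(s,px,z):
    o,d=wray(s,px); return o+d*(z-o[2])/d[2]
E
python3 - <<'E'
from h import *
np.set_printoptions(precision=4,suppress=True)
s=robot.read_state(); print(s['t'],np.array(s['tool_pos']),np.array(s['q']),s['opening'],s['force'])
R=Ro.from_rotvec(s['orientation']).as_matrix();print(np.degrees(np.arctan2(R[1,1],R[0,1])))
shot('wrist','w1.png')
for n,z in dict(rocker_end=.093,pin_top=.0985,mushroom_top=.1,square_top=.1).items():
    for k in robot.mark_of('wrist',n)[:2]: print(n,round(k['p'],2),np.round(k['point'],1),watz(s,k['point'],z))
E
```

```text
3.975 [0.4872 0.0743 0.2485] [ 0.0471 -0.1736  1.7338  0.0001  1.5818  1.8051] 0.00014264436847131844 [ 0.1974  0.1801 -0.6052]
-100.72404089490283
rocker_end 0.97 [187.9 108.3] [0.584  0.1888 0.093 ]
pin_top 0.77 [280.9 136.7] [0.5401 0.1047 0.0985]
pin_top 0.2 [370.2 139.4] [0.5215 0.0203 0.0985]
mushroom_top 0.94 [368.  140.5] [0.521  0.0228 0.1   ]
square_top 0.76 [467.  137.8] [ 0.5062 -0.0728  0.1   ]
```

View pics/w1.png

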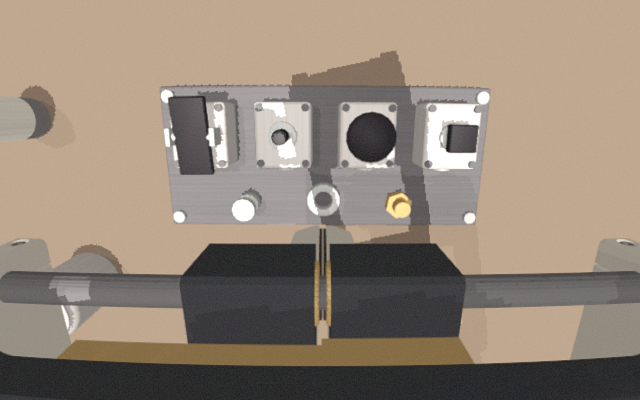

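Call:
play_rows(
  plan=[
    {"slide": [0.65, 0.75, -0.4], "fingers": -1},
    {"slide": [0.65, 0.75, -0.6], "fingers": -1},
    {"slide": [0.65, 0.75, -1], "fingers": -1},
    {"slide": [0.65, 0.75, -1], "fingers": -1},
    {"slide": [0.65, 0.75, -1], "fingers": -1},
    {"slide": [0, 0, -0.3], "fingers": -1},
    {"slide": [0, 0, 0], "fingers": -1},
  ],
)

```text
$.plan[0]: bad value
```

Run:
```python
from h import *
s=robot.read_state(); print(s['t'],s['tool_pos'],s['force'])
a=shot('wrist','w2.png'); b=shot('side','s2.png')
cv2.imwrite('pics/s2z.png',cv2.resize(b[170:290,220:380,::-1],None,fx=5,fy=5,interpolation=2))
```

```text
4.225 [0.48673544 0.07265724 0.24871869] [ 0.09469557 -0.13825587 -0.10364788]
```

View pics/w2.png

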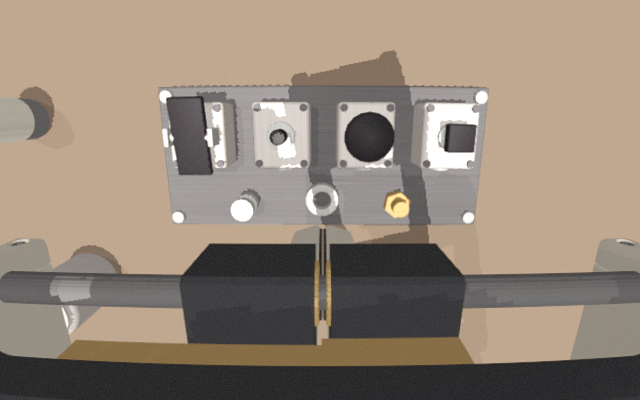

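View pics/s2z.png

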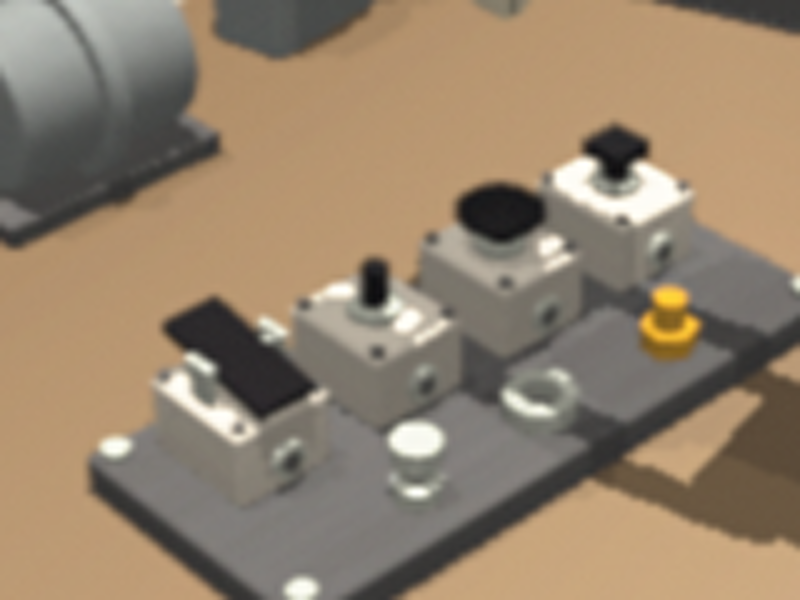

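The call was refused because the rows had no "roll". The arm is still above the plate and nothing has moved: pin (278,138), mushroom (369,137), paddle end (187,98). I'll resend it with roll.

Call:
play_rows(
  plan=[
    {"slide": [0.65, 0.76, -0.4], "roll": 0, "fingers": -1},
    {"slide": [0.65, 0.76, -0.6], "roll": 0, "fingers": -1},
    {"slide": [0.65, 0.76, -1], "roll": 0, "fingers": -1},
    {"slide": [0.65, 0.76, -1], "roll": 0, "fingers": -1},
    {"slide": [0.65, 0.76, -1], "roll": 0, "fingers": -1},
    {"slide": [0, 0, -0.3], "roll": 0, "fingers": -1},
    {"slide": [0, 0, 0], "roll": 0, "fingers": -1},
  ],
)

```text
t: 5.2
tool_pos: [0.5837, 0.1866, 0.119]
orientation: [-2.121, 0.202, 2.124]
force: [0.0, -0.6, 0.9]
opening: 0.0001
```

Run:
```python
from h import *
s=robot.read_state(); print(s['t'],s['tool_pos'],s['force'])
a=shot('wrist','w3.png'); b=shot('side','s3.png')
cv2.imwrite('pics/s3z.png',cv2.resize(b[170:290,220:380,::-1],None,fx=5,fy=5,interpolation=2))
```

```text
5.2 [0.58373472 0.18663901 0.11895004] [ 0.03319192 -0.57716453  0.94023965]
```

View pics/w3.png

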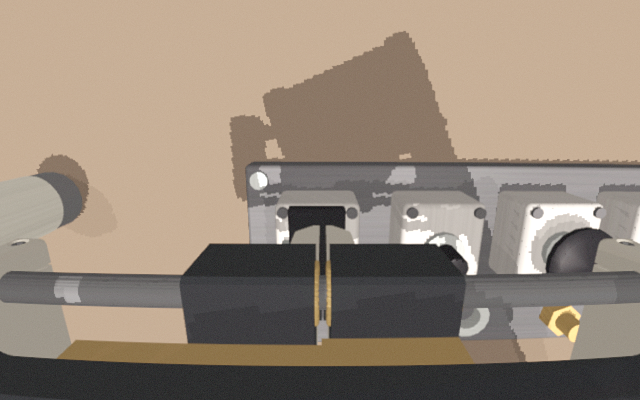

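View pics/s3z.png

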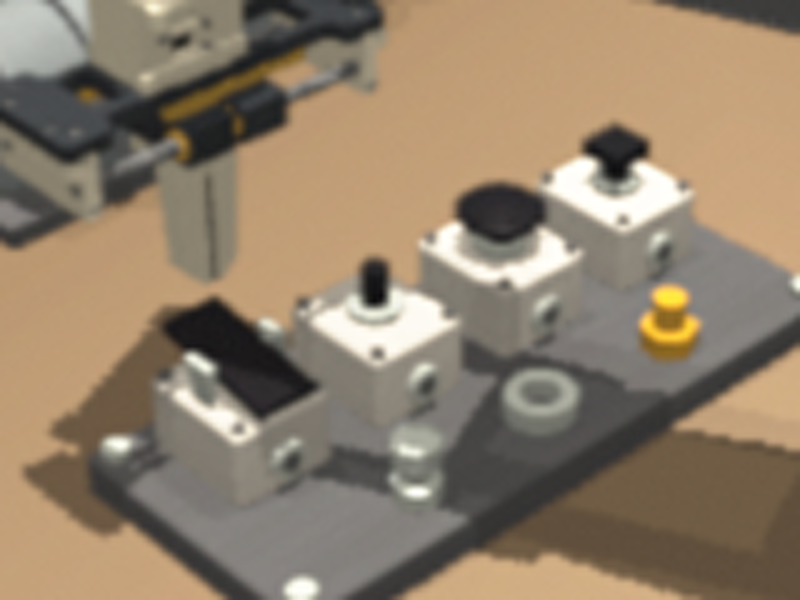

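Wrist view: the fingertips (about 300-345, 240) are centred on the far end of the paddle (288-345, 207). The side view shows them about 20 mm above it. Pressing down now.

Call:
play_rows(
  plan=[
    {"slide": [0, 0, -0.2], "roll": 0, "fingers": -1},
    {"slide": [0, 0, -0.2], "roll": 0, "fingers": -1},
    {"slide": [0, 0, -0.2], "roll": 0, "fingers": -1},
    {"slide": [0, 0, -0.1], "roll": 0, "fingers": -1},
    {"slide": [0, 0, -0.1], "roll": 0, "fingers": -1},
    {"slide": [0, 0, -0.1], "roll": 0, "fingers": -1},
    {"slide": [0, 0, -0.1], "roll": 0, "fingers": -1},
    {"slide": [0, 0, 0], "roll": 0, "fingers": -1},
  ],
)

```text
t: 6.3
tool_pos: [0.5848, 0.1874, 0.0897]
orientation: [-2.123, 0.201, 2.122]
force: [0.4, -0.2, 2.1]
opening: 0.0006
```

Call:
play_rows(
  plan=[
    {"slide": [0, 0, -0.1], "roll": 0, "fingers": -1},
    {"slide": [0, 0, -0.1], "roll": 0, "fingers": -1},
    {"slide": [0, 0, 0], "roll": 0, "fingers": -1},
  ],
)

```text
t: 6.68
tool_pos: [0.5851, 0.1875, 0.085]
orientation: [-2.124, 0.201, 2.121]
force: [-1.3, -1.1, 11.2]
opening: 0.0005
```

Call:
play_rows(
  plan=[
    {"slide": [0, 0, -0.05], "roll": 0, "fingers": -1},
    {"slide": [0, 0, 0], "roll": 0, "fingers": -1},
  ],
)

```text
t: 6.92
tool_pos: [0.5853, 0.1876, 0.0848]
orientation: [-2.124, 0.2, 2.12]
force: [-5.2, -2.4, 19.6]
opening: 0.0006
```

It has stalled at z = 0.085, where the stop was predicted, and the force is climbing. I'll lift, move over the pin and check the paddle.

Call:
play_rows(
  plan=[
    {"slide": [0, 0, 0.5], "roll": 0, "fingers": -1},
    {"slide": [0, 0, 1], "roll": 0, "fingers": -1},
    {"slide": [-0.37, -0.69, 0], "roll": 0, "fingers": -1},
    {"slide": [-0.37, -0.7, 0], "roll": 0, "fingers": -1},
    {"slide": [-0.38, -0.7, 0], "roll": 0, "fingers": -1},
    {"slide": [-0.38, -0.7, 0], "roll": 0, "fingers": -1},
    {"slide": [0, 0, 0], "roll": 0, "fingers": -1},
  ],
)

```text
t: 7.8
tool_pos: [0.5385, 0.1028, 0.1266]
orientation: [-2.12, 0.203, 2.123]
force: [0.2, -0.4, 1.1]
opening: 0.0005
```

Run:
```python
from h import *
s=robot.read_state(); print(s['t'],s['tool_pos'],s['force'])
a=shot('wrist','w4.png'); b=shot('side','s4.png')
cv2.imwrite('pics/s4z.png',cv2.resize(b[170:290,220:380,::-1],None,fx=5,fy=5,interpolation=2))
```

```text
7.8 [0.53853231 0.10281851 0.12664314] [ 0.20515187 -0.39031759  1.09839515]
```

View pics/w4.png

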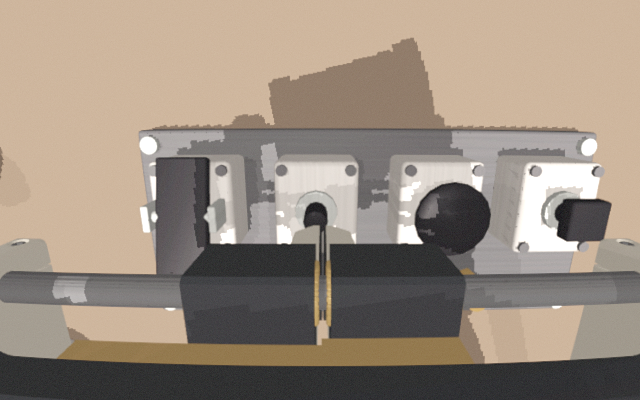

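View pics/s4z.png

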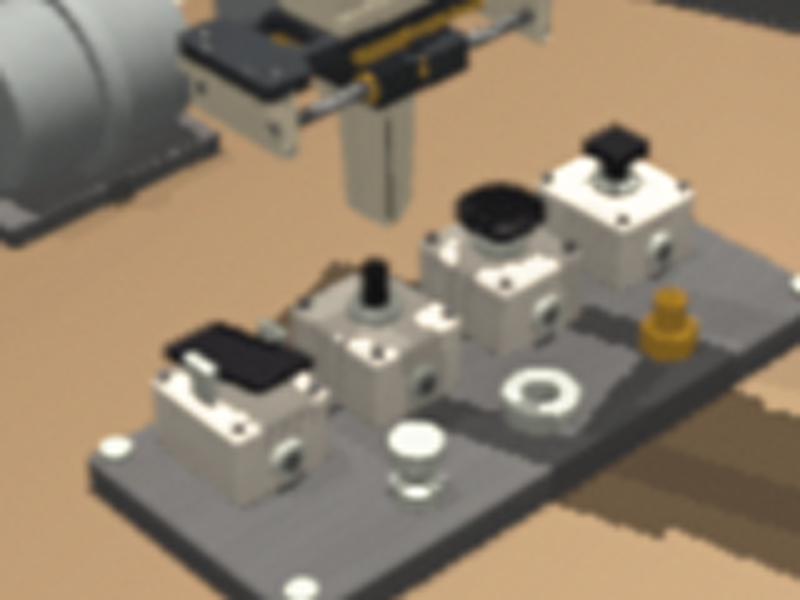

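Run:
```python
from h import *
np.set_printoptions(precision=1,suppress=True)
v=[.5025,.0652,-.188]
from math import *
for th in [0,.05,.1,.24,.40,.44,.48]:
    a=.24-th; P=[]
    for x,y in [(.04,.018),(.04,-.018),(-.04,-.018),(-.04,.018)]:
        X=.03+x*cos(a)-.004*sin(a); Y=.135+y; Z=.086+x*sin(a)+.004*cos(a)
        P.append([v[0]+cos(v[2])*X-sin(v[2])*Y, v[1]+sin(v[2])*X+cos(v[2])*Y,Z])
    p=(proj('side',P)-[220,170])*5-2; print(th,p.ravel(), 'far-near', p[0,1]-p[3,1])
s=robot.read_state()
for n,z in dict(pin_top=.0985,mushroom_top=.1).items():
    for k in robot.mark_of('wrist',n)[:2]: print(n,round(k['p'],2),np.round(k['point'],1),1000*watz(s,k['point'],z))
for px in [(316,212),(452,214)]: print(1000*watz(s,px,.0985))
```

```text
0 [161.4 317.9 218.5 289.5 319.7 387.2 262.6 418.5] far-near -100.55289879186762
0.05 [160.9 320.5 217.9 292.1 319.9 384.2 262.7 415.4] far-near -94.85213650118055
0.1 [160.6 323.3 217.5 294.8 319.9 381.  262.7 412.2] far-near -88.91385396565897
0.24 [160.2 331.5 216.9 303.  319.3 371.6 261.9 402.7] far-near -71.15362983737066
0.4 [160.9 341.9 217.5 313.2 317.3 360.1 259.8 391.1] far-near -49.1783593529824
0.44 [161.3 344.6 217.8 315.9 316.6 357.1 259.  388. ] far-near -43.46737261145165
0.48 [161.7 347.3 218.2 318.6 315.9 354.1 258.2 385. ] far-near -37.68786145722106
pin_top 0.61 [315.8 222.8] [540.6 107.7  98.5]
mushroom_top 0.81 [454.5 223.6] [523.8  21.1 100. ]
[547.6 106.2  98.5]
[529.9  21.6  98.5]
```

Side view: the paddle's far-left corner is at (168,350) and the near-left at (260,388), a difference of -38 px. That matches 0.48 rad, so the rocker is at its stop. Next is the pin.

Call:
play_rows(
  plan=[
    {"slide": [0.07, 0.06, -0.25], "roll": 0, "fingers": -1},
    {"slide": [0, 0, -0.25], "roll": 0, "fingers": -1},
    {"slide": [0, 0, -0.25], "roll": 0, "fingers": -1},
    {"slide": [0, 0, -0.1], "roll": 0, "fingers": -1},
    {"slide": [0, 0, -0.1], "roll": 0, "fingers": -1},
    {"slide": [0, 0, -0.1], "roll": 0, "fingers": -1},
    {"slide": [0, 0, -0.1], "roll": 0, "fingers": -1},
    {"slide": [0, 0, 0], "roll": 0, "fingers": -1},
  ],
)

```text
t: 9.0
tool_pos: [0.5418, 0.1055, 0.0925]
orientation: [-2.123, 0.201, 2.122]
force: [1.0, 0.1, -0.3]
opening: 0.0005
```

Run:
```python
from h import *
s=robot.read_state(); print(s['t'],s['tool_pos'],s['force'])
a=shot('wrist','w5.png'); b=shot('side','s5.png')
cv2.imwrite('pics/s5z.png',np.hstack([cv2.resize(b[200:260,270:330,::-1],None,fx=6,fy=6,interpolation=2),cv2.resize(a[170:230,280:350,::-1],None,fx=6,fy=6,interpolation=2)]))
```

```text
9.0 [0.54175952 0.10546754 0.09248911] [ 1.01719408  0.11672923 -0.25978983]
```

View pics/s5z.png

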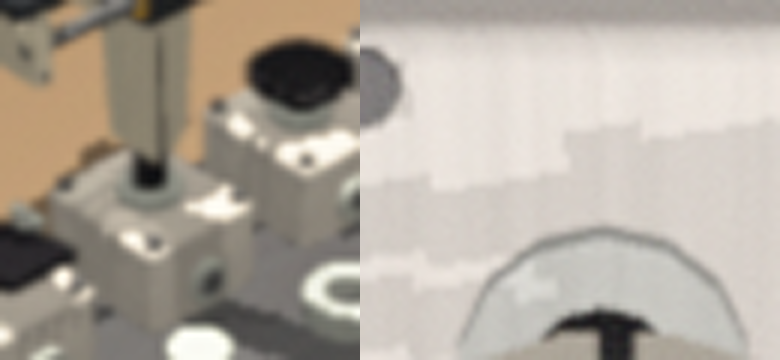

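The fingertips are on the pin, which stays visible below them, and it is being pushed in. Continuing down.

Call:
play_rows(
  plan=[
    {"slide": [0, 0, -0.1], "roll": 0, "fingers": -1},
    {"slide": [0, 0, -0.1], "roll": 0, "fingers": -1},
    {"slide": [0, 0, 0], "roll": 0, "fingers": -1},
  ],
)

```text
t: 9.48
tool_pos: [0.542, 0.1055, 0.088]
orientation: [-2.123, 0.201, 2.121]
force: [-6.0, -1.3, 15.2]
opening: 0.0002
```

Call:
play_rows(
  plan=[
    {"slide": [0, 0, -0.06], "roll": 0, "fingers": -1},
    {"slide": [0, 0, 0], "roll": 0, "fingers": -1},
  ],
)

```text
t: 9.72
tool_pos: [0.5422, 0.1055, 0.0878]
orientation: [-2.124, 0.201, 2.121]
force: [-12.9, -1.5, 26.3]
opening: 0.0004
```

It has stopped at z = 0.088, the fully-in height, with 26 N. I'll lift, check, and go over the mushroom.

Call:
play_rows(
  plan=[
    {"slide": [0, 0, 0.5], "roll": 0, "fingers": -1},
    {"slide": [0, 0, 0.9], "roll": 0, "fingers": -1},
    {"slide": [-0.15, -0.72, 0], "roll": 0, "fingers": -1},
    {"slide": [-0.15, -0.73, 0], "roll": 0, "fingers": -1},
    {"slide": [-0.15, -0.74, 0], "roll": 0, "fingers": -1},
    {"slide": [-0.15, -0.74, 0], "roll": 0, "fingers": -1},
    {"slide": [0, 0, 0], "roll": 0, "fingers": -1},
  ],
)

```text
t: 10.6
tool_pos: [0.5235, 0.0164, 0.1267]
orientation: [-2.121, 0.203, 2.121]
force: [-0.3, 0.0, 0.0]
opening: 0.0006
```

Run:
```python
from h import *
s=robot.read_state(); print(s['t'],s['tool_pos'],s['force'])
a=shot('wrist','w6.png'); b=shot('side','s6.png')
cv2.imwrite('pics/s6z.png',cv2.resize(b[170:290,220:380,::-1],None,fx=5,fy=5,interpolation=2))
for n,z in dict(pin_top=.088,mushroom_top=.1).items():
    for k in robot.mark_of('wrist',n)[:2]: print(n,round(k['p'],2),np.round(k['point'],1),1000*watz(s,k['point'],z))
k=robot.mark_of('side','pin_top')[0];print(k['point'], proj('side',[[.541,.1045,.0985],[.541,.1045,.088]]))
```

```text
10.6 [0.52350979 0.01644782 0.12668139] [-0.30323965  0.01244321  0.02598267]
pin_top 0.96 [185. 219.] [540.39009038 106.93315802  88.        ]
mushroom_top 0.93 [316.1 228.1] [521.75629512  20.44212591 100.        ]
[368.1, 166.8] [[295.03523039 223.733467  ]
 [295.1180549  227.10537678]]
```

View pics/w6.png

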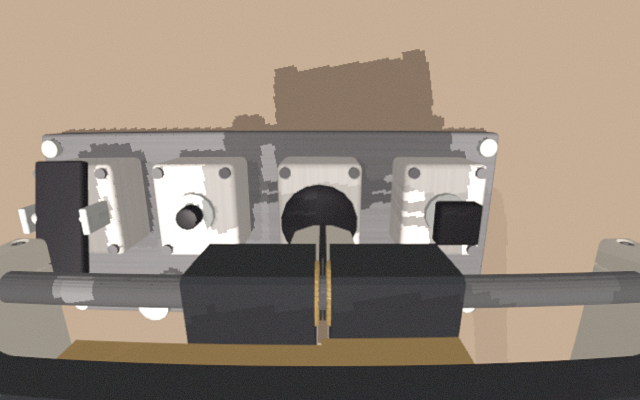

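View pics/s6z.png

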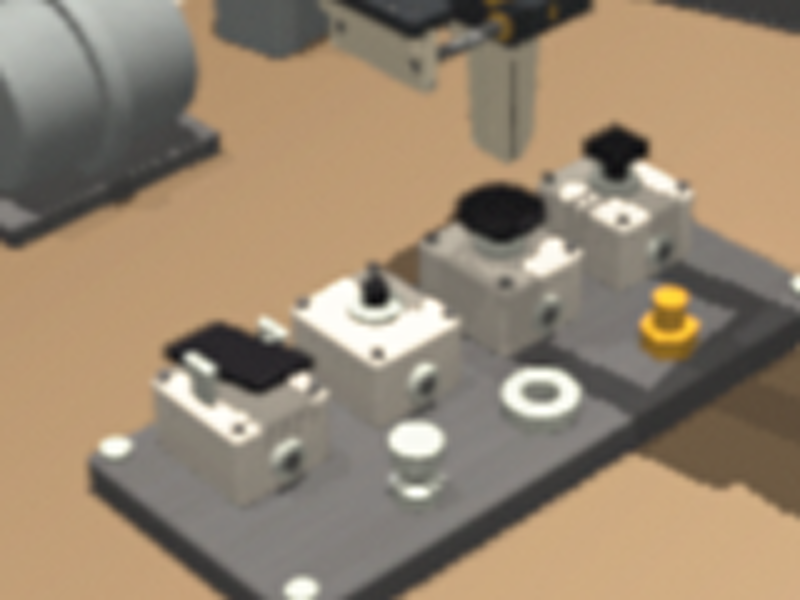

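Side view: the pin top is now at about (374,283), down from 266, which is about 10 mm, so the pin is in. The rocker is still over. The fingers are above the mushroom head (319,215 in the wrist view). Pressing the mushroom.

Call:
play_rows(
  plan=[
    {"slide": [0, 0.04, -0.25], "roll": 0, "fingers": -1},
    {"slide": [0, 0, -0.25], "roll": 0, "fingers": -1},
    {"slide": [0, 0, -0.25], "roll": 0, "fingers": -1},
    {"slide": [0, 0, -0.1], "roll": 0, "fingers": -1},
    {"slide": [0, 0, -0.1], "roll": 0, "fingers": -1},
    {"slide": [0, 0, -0.1], "roll": 0, "fingers": -1},
    {"slide": [0, 0, -0.1], "roll": 0, "fingers": -1},
    {"slide": [0, 0, 0], "roll": 0, "fingers": -1},
  ],
)

```text
t: 11.85
tool_pos: [0.5236, 0.0188, 0.093]
orientation: [-2.122, 0.201, 2.122]
force: [-5.2, 0.9, 9.0]
opening: 0.0006
```

Call:
play_rows(
  plan=[
    {"slide": [0, 0, -0.08], "roll": 0, "fingers": -1},
    {"slide": [0, 0, -0.04], "roll": 0, "fingers": -1},
    {"slide": [0, 0, 0], "roll": 0, "fingers": -1},
  ],
)

```text
t: 12.22
tool_pos: [0.524, 0.0188, 0.0916]
orientation: [-2.123, 0.201, 2.121]
force: [-14.3, 0.7, 25.1]
opening: 0.0008
```

Call:
play_rows(
  plan=[
    {"slide": [0, 0, -0.03], "roll": 0, "fingers": -1},
    {"slide": [0, 0, 0], "roll": 0, "fingers": -1},
    {"slide": [0, 0, 0], "roll": 0, "fingers": -1},
    {"slide": [0, 0, 0], "roll": 0, "fingers": -1},
  ],
)

```text
t: 12.72
tool_pos: [0.5241, 0.0187, 0.0915]
orientation: [-2.123, 0.201, 2.121]
force: [-18.1, 0.9, 31.2]
opening: 0.0006
```

Run:
```python
from h import *
s=robot.read_state(); print(s['t'],s['tool_pos'],s['force'])
b=shot('side','s7.png')
cv2.imwrite('pics/s7z.png',cv2.resize(b[170:290,220:380,::-1],None,fx=5,fy=5,interpolation=2))
```

```text
12.725 [0.52407144 0.01874523 0.0915318 ] [-18.13403728   0.87160684  31.24472571]
```

View pics/s7z.png

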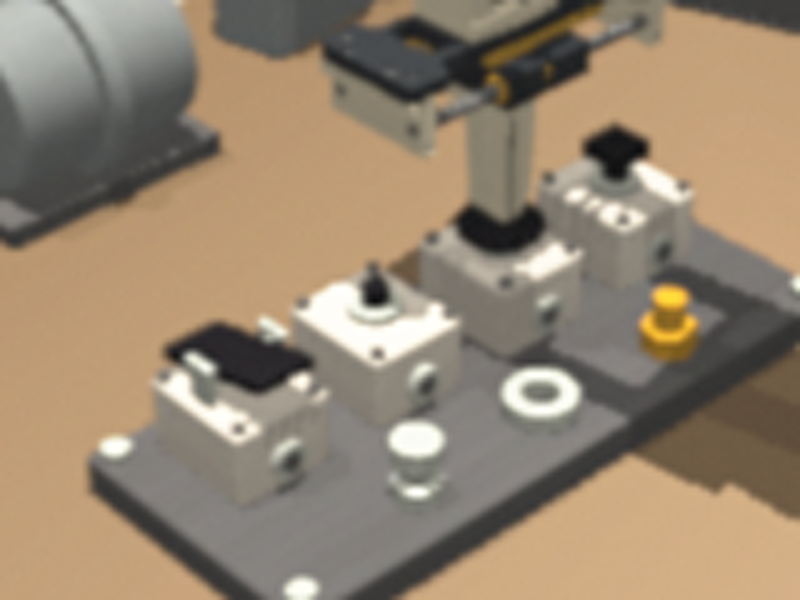

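The mushroom head is down at (500,228), the rocker is over, the pin is in, and the square and the loose parts are undisturbed. I'll hold a little longer before handing in.

Call:
play_rows(
  plan=[
    {"slide": [0, 0, 0], "roll": 0, "fingers": -1},
    {"slide": [0, 0, 0], "roll": 0, "fingers": -1},
    {"slide": [0, 0, 0], "roll": 0, "fingers": -1},
    {"slide": [0, 0, 0], "roll": 0, "fingers": -1},
    {"slide": [0, 0, 0], "roll": 0, "fingers": -1},
    {"slide": [0, 0, 0], "roll": 0, "fingers": -1},
    {"slide": [0, 0, 0], "roll": 0, "fingers": -1},
    {"slide": [0, 0, 0], "roll": 0, "fingers": -1},
    {"slide": [0, 0, 0], "roll": 0, "fingers": -1},
    {"slide": [0, 0, 0], "roll": 0, "fingers": -1},
  ],
)

```text
t: 14.02
tool_pos: [0.5241, 0.0188, 0.0916]
orientation: [-2.124, 0.201, 2.121]
force: [-17.2, 1.2, 30.6]
opening: 0.0004
```

Run:
```python
from h import *
s=robot.read_state(); print(s['t'],s['tool_pos'],s['force'])
print(robot.close_job())
```

```text
14.025 [0.52409823 0.01876031 0.09156776] [-17.16398238   1.20082558  30.61696595]
the job is handed in; nothing more can be done
None
```

I carried out all three steps in the order asked, using shut fingertips only, and handed the job in at 14.0 s. No verdict is reported back.

- **Vent rocker:** I pressed the raised end until it stopped at z = 0.085 m with about 20 N. The side picture then matched the stop angle of 0.48 rad.
- **Pin plunger:** I pushed it until the tips stopped at z = 0.088 m with 26 N, which is its fully-in height. The side picture showed the pin top about 10 mm lower than before.
- **Mushroom head:** The fingers are still holding it down at z = 0.0916 m with about 31 N. That is more than the 10 N it needs, and the reading was steady for the last 1.3 s.

The square plunger and the loose parts on the plate looked untouched in the last side picture. I did not look again at the loose things on the bench.

**Other things seen:**
- One move call was refused because I left out the roll value; the arm did not move.
- The networks' marks and my plate fit disagreed by 2 to 6 mm; the later pictures showed the tips on the controls.
- While pressing the mushroom there is also a steady sideways force of about 17 N, but the tips are not slipping.
- A network check of the pin top in the side view pointed at something else, so I judged that one from the picture instead.

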